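# Open the carving vise to its stop

## Robot

A 6-joint arm with a two-finger parallel gripper is mounted at the origin on the work surface. World frame = base frame: x ahead of the robot, y to its left, z up, the work surface at z = 0. Lengths are in m, angles in rad, forces in N, time in s.
With the tool pointing down it reaches from about 0.3 to 0.875 m from the base axis. Payload 6.4 kg.
Tool frame: the origin (TCP) lies midway between the tips of the shut fingers; the grasp point (between the pads) lies 19 mm behind it; z points along the fingers, y is the line along which they close (so a half turn about z gives the same grasp; the last joint's range is limited). The gripper opens to 85 mm and grips with 20 to 120 N. Pads are 22 mm wide; open, the fingers measure 114 mm over their backs; the gripper's body (76 mm by 85 mm) begins 54 mm behind the grasp point. The pads swing forward as they close: fully open they stand 13 mm farther back than shut.
Start: joints at [-1.532, 0.181, 1.607, -0, 1.354, -0.206], TCP at [0.139, -0.558, 0.231] pointing down, gripper open.
Joint ranges: [-2.99, 2.99], [-0.89, 2.07], [0.3, 2.58], [-1.14, 4.28], [0, 2.63], [-3.12, 3.12]. Speed limits (rad/s): [2.57, 2.57, 3.01, 3.14, 3.14, 3.14].

## Interface

Orientations are given as a unit quaternion [w, x, y, z].
In Python, from bench import ctrl gives the robot as it stands. The module is installed in compiled form; this text tells all that it offers.
- The arm moves only by the tool move_arm, never from a script. Its argument "plan" is one flat list of numbers, 6 for each row, row after row: the shift along the world's x, y, z in units of 50 mm (1.0 is 50 mm), then the turn, a rotation vector about the world's x, y, z in rad. A call has 1 to 10 rows; each row is the pose to reach, as a shift and turn from the pose commanded when the call began; what a row does not reach only later rows make up. A row lasts 1/8 s, in which the tool goes at most 62.5 mm and 10.7 degrees, less where a joint would pass 70% of its speed; a pose out of reach is approached as far as the arm can. A call with a gripper value outside its range is refused whole. "grip" is the finger opening in mm, from 0 to 85.4, set as the call begins (left out, the last holds). The fingers move at their own pace and stop on an object; the grip force is fixed at half the most. Time passes only in rows, so rows that repeat a pose let the fingers close. It gives the time, the measured TCP pose, the force, the opening and the grip force at its end, in the units of the state.
- ctrl.get_obs(): the state, without advancing time (a new reading comes with each control period).
- ctrl.camera(name): name is "side" or "top" or "wrist"; returns a dict with "pixels" (480x640x3 uint8, red, green, blue), "fx", "fy", "cx", "cy" (pixels), "dist_coeffs" ([k1, k2, p1, p2, k3] as OpenCV has them; the pictures are not rectified), "origin" and "attitude" of the camera in the world. Camera axes: x right, y down, z forward; pixel columns grow to the right and rows downward; lengths in m; the calibration is good to about 2 mm. A picture is of the moment at which its call begins. There is no depth.
- ctrl.hand_in(): hands the job in; it is judged then, once.
The state is a dict: "time_s": time; "q": joint angles; "dq": joint speeds; "joint_efforts": joint torques, N m; "eef_pos": TCP position; "eef_rot": TCP orientation; "wrist_force": force on the tool from outside, world axes, zero at the start; "torque": the same for the moment, N m; "opening": opening from 0.0 (shut) to 1.0 (fully open); "grasp_force": force on a finger pad.
Only numpy, scipy, OpenCV 4.12 (cv2) and the standard library are available. Lean on these libraries where they do the work, as an engineer would, in place of code of your own. Each camera call takes 0.05 s, during which the arm holds its last target. There are 200 camera calls.

## Task

The sliding jaw of the carving vise is locked, and frees only while the button in its top is held down. Press the button down with the fingertips and, keeping it down, slide the jaw away from the carving until it is fully against the steel end stop; then let go so that it locks there. Leave the carving and everything else on the bench where they are: nothing is to be picked up.

Things in the scene. Friction and masses are not known exactly. Their poses are not given: they have to be found in the camera images.
- vise: Grey vise fixed to the bench at a yaw of up to 0.6 rad: bed 112 mm wide (x), 420 mm long (y), 22 mm high. Origin: centre of the underside. At its +y end the fixed jaw, 68 mm high, with a wooden facing; at its -y end the steel end stop, a bar 20 mm thick, top at 50 mm. The sliding jaw rides on the bed between them and opens along the vise's -y.
- jaw_top (a point): Middle of the sliding jaw at the level of its top, 68 mm above the bench (just inside the button's well). The jaw is a grey block 110 mm wide (x), 110 mm long (y) and 45 mm high with a wooden facing on its +y face. It lies at the vise's x = 0, y = 0.005 - (the value of vise_jaw); axes as the vise's.
- vise_jaw (a joint): Opening of the sliding jaw, m. 0: nearest to the fixed jaw; 0.14: against the end stop; starts between 0 and 0.045. It grows as the jaw moves along the vise's -y. It slides with 1 to 2 N of friction while the button is down; with the button up a spring brake holds it against 25 N or more.
- vise_button (a joint): Travel of the lock button, m, growing downward. 0: up (locked); 0.010: fully down. It takes about 9 N all the way down. The brake is off once it is 3 mm or more down; keep it about 6 or 7 mm down while sliding.
- button_top (a point): Centre of the top face of the lock button: a ribbed steel plate 48 x 48 mm in a well 52 to 54 mm square in the middle of the jaw's top; when up it stands 3 mm above the jaw's top, 71 mm above the bench. It travels with the jaw. Pressed below the jaw's top, the well's walls keep a fingertip from sliding off.
- stop_face (a point): Middle of the face of the end stop that the jaw meets, 45 mm above the bench, at the vise's y = -0.19.
- carving: Loose dark wooden block 75 x 65 x 40 mm with a carved leaf, standing on the bed between the jaws; to be left there. Origin: centre of its underside.
- mallet: Loose wooden mallet, head 75 x 110 x 75 mm high, round handle 190 mm long along its +x; lies beyond the vise, to be left alone. Origin: under the head.
- gouge_a: Loose carving gouge, 220 mm long along its x, handle 27 mm thick; lies on the robot's side of the vise, to be left alone. Origin: bench level, under the ferrule, mid-length.
- gouge_b: Loose carving gouge like gouge_a, beyond the vise; to be left alone.
- whetstone: Loose sharpening stone on a wooden base, 50 x 150 x 26 mm, on the robot's side of the vise; to be left alone. Origin: centre of its underside.
- oil_tin: Loose round metal tin, 60 mm across and 110 mm high, near the left or right edge; to be left alone. Origin: centre of its underside.
- offcut: Loose wooden offcut 120 x 60 x 30 mm, near the left or right edge; to be left alone. Origin: centre of its underside.

How it is judged:
By the outcome, as a careful person would: the job done as asked, in the order asked, and still so for the second after the job is handed in, with the robot touching nothing.
It also fails if it takes over 42 s, if anything falls off the work surface, if the arm or the gripper's body presses on something with over 40 N, if the wrist force passes 120 N, or if a joint passes its speed limit or range.

## Working session

There is one attempt and no reset: what is moved stays moved. The work goes in short steps, Python scripts to look and compute and a tool call to move; the robot and the scene stay as the last step left them, time stands still between calls to the robot, and variables do not carry over. Pictures are saved under pics/ and viewed, at most 10 in all, crops included, and the job is handed in when it is done.

Besides the shell and the picture viewer there is one more tool, called after "Call:" by a JSON object that holds its "name" and its "arguments". move_arm: Moves the arm, as the interface text tells. Its arguments: {"type":"object","properties":{"plan":{"type":"array"},"grip":{"type":"number"}},"required":["plan"]}

```bash
mkdir -p pics
python3 - <<'E'
from bench import ctrl
import cv2,pickle
d={}
for n in("top","side"):
    c=ctrl.camera(n);d[n]=c
    cv2.imwrite(f"pics/{n}0.png",c["pixels"][:,:,::-1])
    print({k:v for k,v in c.items() if k!="pixels"})
pickle.dump(d,open("c.pkl","wb"))
o=ctrl.get_obs();print(o["eef_pos"],o["eef_rot"],o["wrist_force"],o["opening"],o["time_s"])
E
```

```text
{'fx': 533.1333940133051, 'fy': 533.1333940133051, 'cx': 325.9752216321345, 'cy': 236.00416272576987, 'dist_coeffs': array([-0.02842193,  0.        ,  0.        ,  0.        ,  0.        ]), 'origin': array([ 0.28981499, -0.01316263,  1.61097072]), 'attitude': array([-0.07075012,  0.70744256, -0.69971856,  0.07009547])}
{'fx': 606.1055184469843, 'fy': 606.1055184469843, 'cx': 329.7269587602787, 'cy': 235.61427787231682, 'dist_coeffs': array([0.0677411, 0.       , 0.       , 0.       , 0.       ]), 'origin': array([0.54734127, 1.09937804, 1.25187556]), 'attitude': array([ 0.00394116, -0.00987427,  0.9296398 , -0.36831619])}
[ 0.13936288 -0.55733779  0.23046966] [-8.13835405e-04  9.92516061e-01  1.22111431e-01  7.08355311e-05] [-0.08522322  0.05394481  0.1982777 ] 0.9955657850792085 0.1
```

View pics/top0.png

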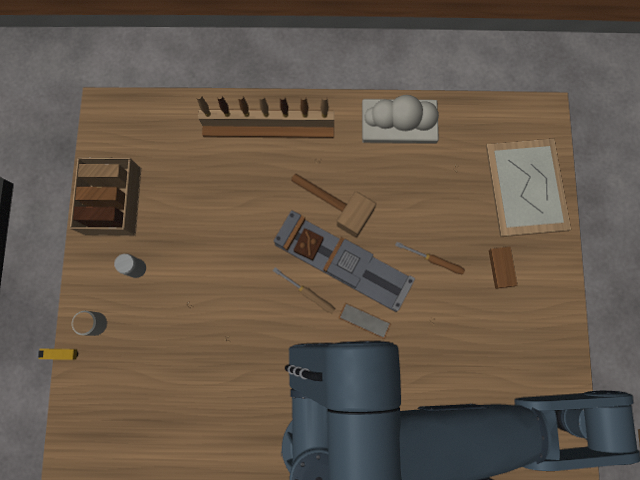

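View pics/side0.png

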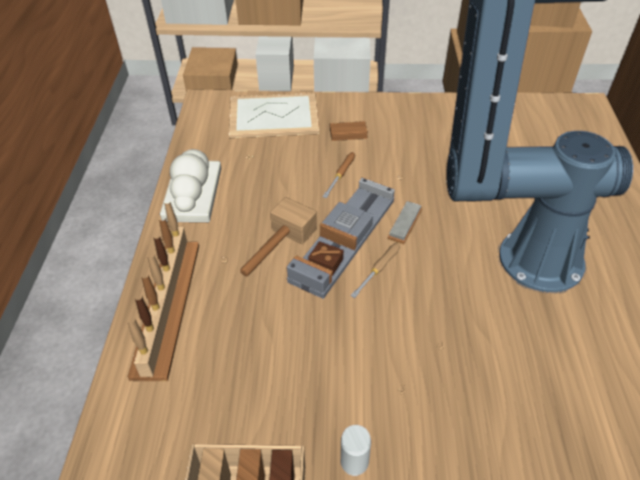

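The top view shows the vise running from (290,225) to (400,295), with the button near (348,261). The side view shows the button near (347,219). Next I'll enlarge both.

Run:
```python
import cv2
a=cv2.imread("pics/top0.png")[200:320,265:425];cv2.imwrite("pics/t1.png",cv2.resize(a,None,fx=5,fy=5,interpolation=2))
a=cv2.imread("pics/side0.png")[170:300,280:440];cv2.imwrite("pics/s1.png",cv2.resize(a,None,fx=4.5,fy=4.5,interpolation=2))
```

```text
(no output)
```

View pics/t1.png

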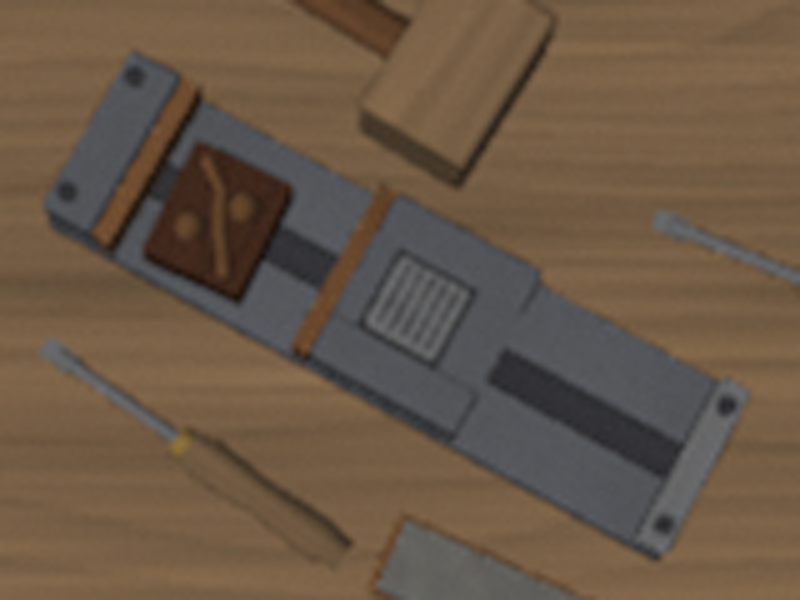

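View pics/s1.png

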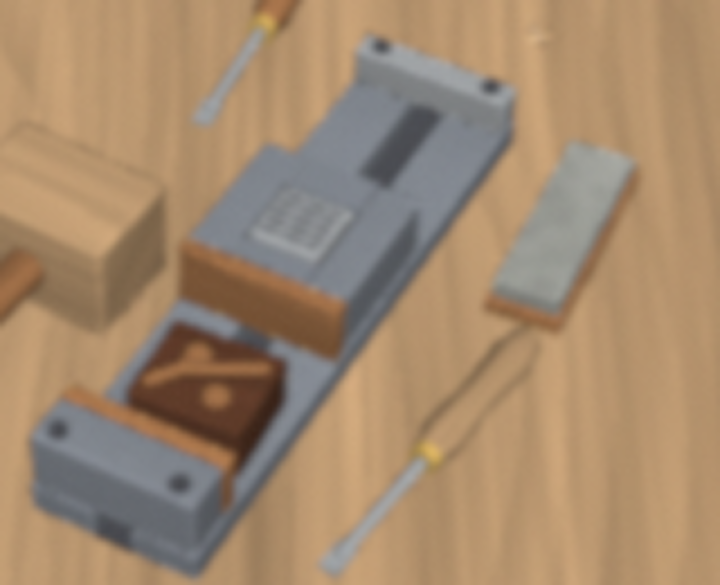

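The crops give the button centre at (418,307) in the top crop and (302,223) in the side crop. The stop bolts are at (727,404)/(664,523) and (381,46)/(490,87). The fixed-jaw bolts are at (134,75)/(67,190) and (57,429)/(179,483).

Run:
```python
import cv2,pickle,numpy as np
from scipy.spatial.transform import Rotation as R
d=pickle.load(open("c.pkl","rb"))
def ray(n,p):
    c=d[n];K=np.array([[c["fx"],0,c["cx"]],[0,c["fy"],c["cy"]],[0,0,1]])
    s,o=((5,(265,200)),(4.5,(280,170)))[n=="side"]
    p=(np.array(p)+.5)/s-.5+o
    u=cv2.undistortPoints(p.reshape(1,1,2),K,c["dist_coeffs"]).ravel()
    w,x,y,z=c["attitude"];return c["origin"],R.from_quat([x,y,z,w]).apply([*u,1])
def at(n,p,z):
    o,r=ray(n,p);return o+r*(z-o[2])/r[2]
res={}
for name,t,s,z in(("button",(418,307),(302,223),.071),("stopb",(695.5,463.5),(435.5,66.5),.05),("fixb",(100.5,132.5),(118,456),.068)):
    A,B=at("top",t,z),at("side",s,z)
    o1,r1=ray("top",t);o2,r2=ray("side",s)
    k=np.linalg.lstsq(np.c_[r1,-r2],o2-o1,rcond=None)[0]
    print(name,A.round(4),B.round(4),"tri",((o1+r1*k[0]+o2+r2*k[1])/2).round(4)); res[name]=(A+B)/2
v=(res["stopb"]-res["fixb"])[:2];print("len",np.linalg.norm(v));v/=np.linalg.norm(v)
print("open dir",v,"yaw",np.arctan2(v[0],-v[1]))
b=res["button"][:2]; L=(res["stopb"][:2]-b)@v; print("button->stop centre",L,"travel",L-.010-.055, "lateral",np.cross(v,b-res["stopb"][:2]))
```

```text
button [ 0.5275 -0.0757  0.071 ] [ 0.5257 -0.0732  0.071 ] tri [ 0.5267 -0.0756  0.069 ]
stopb [ 0.4398 -0.2393  0.05  ] [ 0.4381 -0.2405  0.05  ] tri [ 0.4389 -0.2389  0.0517]
fixb [0.6304 0.1127 0.068 ] [0.6291 0.1113 0.068 ] tri [0.6295 0.1126 0.0697]
len 0.4003418199312647
open dir [-0.47667758 -0.8790782 ] yaw -0.49687138324301233
button->stop centre 0.18724378164758798 travel 0.12224378164758798 lateral -0.0018338572058288899<stdin>:20: DeprecationWarning: Arrays of 2-dimensional vectors are deprecated. Use arrays of 3-dimensional vectors instead. (deprecated in NumPy 2.0)
```

Call:
{"name": "move_arm", "arguments": {"grip": 0, "plan": [0.4, 0.5, 0, 0, 0, -0.06, 1.1, 1.4, 0, 0, 0, -0.13, 1.8, 2.3, 0, 0, 0, -0.21, 2.5, 3.1, 0, 0, 0, -0.29, 3.2, 4.0, 0, 0, 0, -0.37, 3.9, 4.9, 0, 0, 0, -0.45, 4.6, 5.7, 0, 0, 0, -0.53, 5.3, 6.6, 0, 0, 0, -0.61, 5.9, 7.3, 0, 0, 0, -0.68, 6.4, 8.0, 0, 0, 0, -0.74]}}

```text
time_s: 1.35
eef_pos: [0.4601, -0.1562, 0.231]
eef_rot: [-0.0, 0.969, -0.246, -0.0]
wrist_force: [0.2, 0.2, -1.3]
opening: -0.002
grasp_force: 0.0
```

Call:
{"name": "move_arm", "arguments": {"plan": [0.6, 0.7, -0.3, 0, 0, 0, 1.1, 1.3, -0.9, 0, 0, 0, 1.35, 1.65, -1.5, 0, 0, 0, 1.35, 1.65, -2.0, 0, 0, 0, 1.35, 1.65, -2.4, 0, 0, 0, 1.35, 1.65, -2.4, 0, 0, 0]}}

```text
time_s: 2.1
eef_pos: [0.5252, -0.0746, 0.1093]
eef_rot: [-0.0, 0.97, -0.245, -0.002]
wrist_force: [-0.4, 0.0, 0.3]
opening: -0.001
grasp_force: 0.0
```

Run:
```python
from bench import ctrl
import cv2,numpy as np
o=ctrl.get_obs();print(o["eef_pos"],o["wrist_force"])
a=ctrl.camera("wrist")["pixels"][:,:,::-1]
b=ctrl.camera("side")["pixels"][170:300,280:440,::-1]
b=cv2.resize(b,(480,390),interpolation=2)
m=np.zeros((480,800,3),np.uint8);m[:360,:320]=cv2.resize(a,(480,360))[:,80:400];m[:390,320:]=b
cv2.imwrite("pics/w1.png",m)
```

```text
[ 0.52521765 -0.07463321  0.10930139] [-0.43506328  0.04553424  0.25301945]
```

View pics/w1.png

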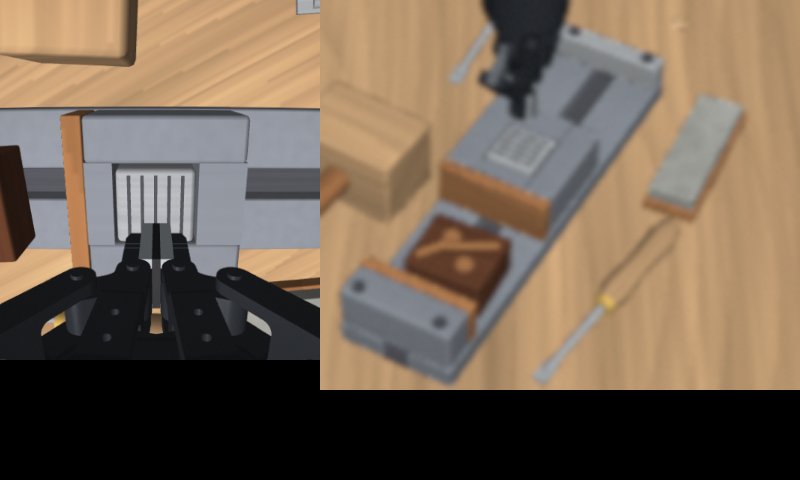

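The fingers are square to the button and centred over it along the vise (wrist view: tip at x≈155, plate centre at x≈156). Pressing now.

Call:
{"name": "move_arm", "arguments": {"plan": [0, 0, -0.3, 0, 0, 0, 0, 0, -0.6, 0, 0, 0, 0, 0, -0.72, 0, 0, 0, 0, 0, -0.78, 0, 0, 0, 0, 0, -0.82, 0, 0, 0, 0, 0, -0.86, 0, 0, 0, 0, 0, -0.9, 0, 0, 0, 0, 0, -0.9, 0, 0, 0]}}

```text
time_s: 3.2
eef_pos: [0.5269, -0.0754, 0.0672]
eef_rot: [0.0, 0.97, -0.245, -0.0]
wrist_force: [-4.6, 1.4, 8.5]
opening: -0.002
grasp_force: 4.4
```

Call:
{"name": "move_arm", "arguments": {"plan": [0, 0, -0.06, 0, 0, 0, 0, 0, -0.06, 0, 0, 0, -0.03, -0.05, -0.06, 0, 0, 0, -0.08, -0.15, -0.06, 0, 0, 0, -0.15, -0.28, -0.06, 0, 0, 0, -0.22, -0.41, -0.06, 0, 0, 0, -0.29, -0.54, -0.06, 0, 0, 0, -0.36, -0.67, -0.06, 0, 0, 0, -0.43, -0.8, -0.06, 0, 0, 0, -0.5, -0.92, -0.06, 0, 0, 0]}}

```text
time_s: 4.45
eef_pos: [0.5021, -0.1212, 0.0644]
eef_rot: [-0.0, 0.97, -0.245, 0.0]
wrist_force: [-3.4, 4.1, 8.4]
opening: -0.002
grasp_force: 4.5
```

Call:
{"name": "move_arm", "arguments": {"plan": [-0.07, -0.13, 0, 0, 0, 0, -0.14, -0.26, 0, 0, 0, 0, -0.21, -0.39, 0, 0, 0, 0, -0.28, -0.52, 0, 0, 0, 0, -0.35, -0.65, 0, 0, 0, 0, -0.42, -0.78, 0, 0, 0, 0, -0.49, -0.91, 0, 0, 0, 0, -0.55, -1.02, 0, 0, 0, 0, -0.6, -1.11, 0, 0, 0, 0, -0.62, -1.15, 0, 0, 0, 0]}}

```text
time_s: 5.7
eef_pos: [0.4709, -0.1789, 0.0643]
eef_rot: [-0.0, 0.969, -0.245, 0.0]
wrist_force: [-4.4, 2.5, 8.2]
opening: 0.002
grasp_force: 4.5
```

Run:
```python
from bench import ctrl
import cv2,numpy as np
o=ctrl.get_obs();print(o["eef_pos"],o["wrist_force"])
a=ctrl.camera("wrist")["pixels"][:,:,::-1]
b=ctrl.camera("side")["pixels"][170:300,280:440,::-1]
b=cv2.resize(b,(480,390),interpolation=2)
m=np.zeros((480,800,3),np.uint8);m[:360,:320]=cv2.resize(a,(480,360))[:,80:400];m[:390,320:]=b
cv2.imwrite("pics/w2.png",m)
```

```text
[ 0.47089794 -0.17885077  0.06433607] [-4.40092216  2.46725952  8.16227179]
```

View pics/w2.png

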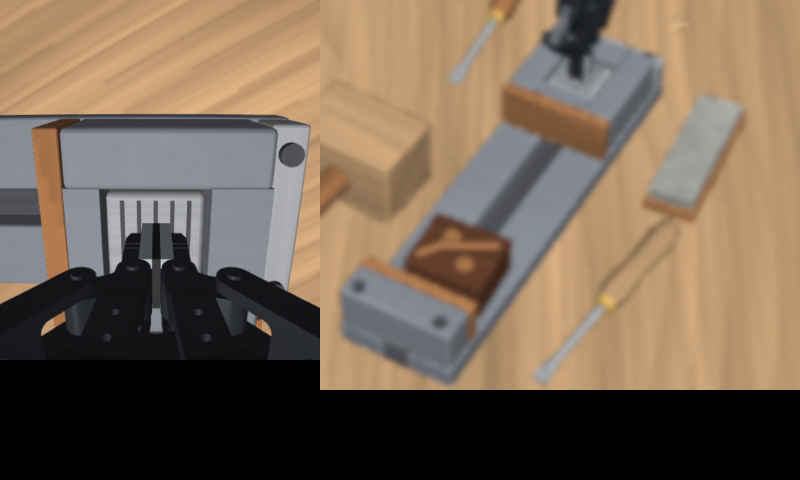

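The jaw has followed and is almost at the stop. I'll creep forward until contact.

Call:
{"name": "move_arm", "arguments": {"plan": [-0.02, -0.04, 0, 0, 0, 0, -0.04, -0.075, 0, 0, 0, 0, -0.06, -0.11, 0, 0, 0, 0, -0.07, -0.13, 0, 0, 0, 0, -0.07, -0.13, 0, 0, 0, 0]}}

```text
time_s: 6.42
eef_pos: [0.4689, -0.185, 0.0648]
eef_rot: [-0.0, 0.969, -0.245, 0.001]
wrist_force: [1.3, 5.0, 9.4]
opening: 0.002
grasp_force: 4.5
```

Call:
{"name": "move_arm", "arguments": {"plan": [-0.02, -0.04, 0, 0, 0, 0, -0.04, -0.07, 0, 0, 0, 0, -0.04, -0.07, 0, 0, 0, 0]}}

```text
time_s: 6.8
eef_pos: [0.4674, -0.1889, 0.0651]
eef_rot: [-0.0, 0.969, -0.245, 0.002]
wrist_force: [1.4, 4.7, 8.7]
opening: 0.001
grasp_force: 4.5
```

Run:
```python
from bench import ctrl
import cv2,numpy as np
o=ctrl.get_obs();print(o["eef_pos"],o["wrist_force"])
a=ctrl.camera("wrist")["pixels"][:,:,::-1]
cv2.imwrite("pics/w3.png",cv2.resize(a[130:380,180:580],(800,500),interpolation=2))
```

```text
[ 0.46739525 -0.18889319  0.06510611] [1.44855717 4.67975746 8.68477346]
```

View pics/w3.png

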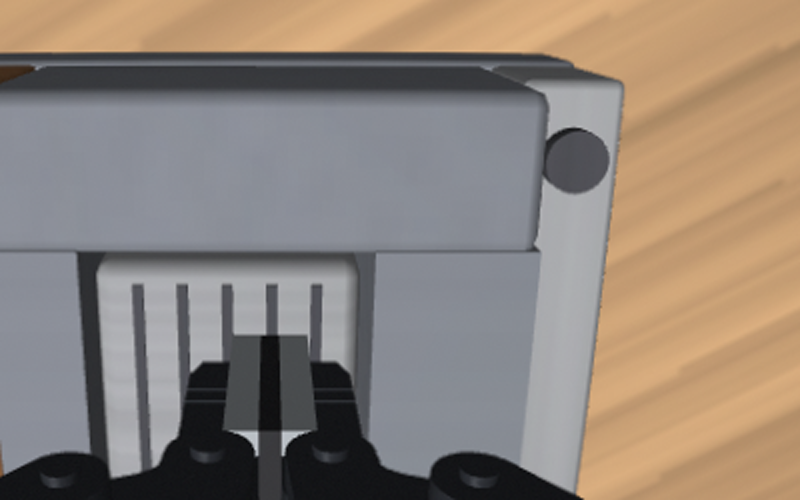

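The creep force levelled off at about 5 N. That means the tips are slipping on the plate while the jaw is blocked by the stop, with the button still 6 mm down. The wrist view shows no gap at the stop (edge near x≈540). I'll lift straight up.

Call:
{"name": "move_arm", "arguments": {"plan": [0, 0, 0.05, 0, 0, 0, 0, 0, 0.12, 0, 0, 0, 0, 0, 0.3, 0, 0, 0, 0, 0, 0.8, 0, 0, 0, 0, 0, 1.5, 0, 0, 0, 0, 0, 2.2, 0, 0, 0, 0, 0, 2.6, 0, 0, 0, 0, 0, 2.6, 0, 0, 0]}}

```text
time_s: 7.85
eef_pos: [0.4663, -0.1897, 0.1952]
eef_rot: [0.001, 0.969, -0.245, 0.002]
wrist_force: [0.2, -0.5, -0.6]
opening: -0.005
grasp_force: 0.0
```

Run:
```python
from bench import ctrl
import cv2,numpy as np
o=ctrl.get_obs();print(o["eef_pos"],o["wrist_force"])
a=ctrl.camera("wrist")["pixels"][:,:,::-1]
b=ctrl.camera("side")["pixels"][160:290,280:440,::-1]
m=np.zeros((390,800,3),np.uint8);m[:360,:320]=cv2.resize(a,(480,360))[:,80:400];m[:,320:]=cv2.resize(b,(480,390),interpolation=2)
cv2.imwrite("pics/w4.png",m)
```

```text
[ 0.46628604 -0.18968695  0.19522168] [ 0.19219183 -0.48413773 -0.6366288 ]
```

View pics/w4.png

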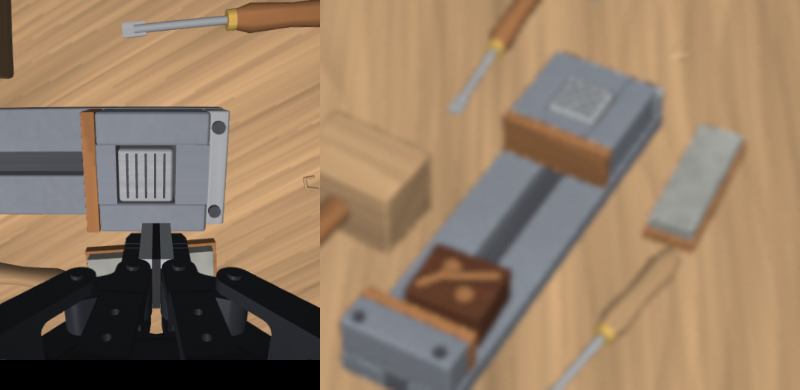

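The jaw is flush against the stop (wrist view, edge at x≈208). The button is up, the carving hasn't moved, and the robot is clear of everything.

```bash
python3 -c "
from bench import ctrl
print(ctrl.hand_in())"
```

```text
the job is handed in; nothing more can be done
None
```

The sliding jaw is fully against the end stop with the button up, the carving is where it was and the other items look undisturbed; the job is handed in after about 8 s of robot time.

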